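# Ratchet off the slide lock and send the cylinder head into the blow-off hood

### The job

The carriage with the cylinder head is locked to its slide by a screw that still carries a ratchet set to tighten. Flip the ratchet's direction lever over to loosen, work the handle back and forth until the screw has let the carriage go, then push the carriage gently along its slide so that the head goes in through the sprung dust flap, all the way to the end of the slide, with the flap closed behind it. Do not force anything that is still locked or against a stop, and leave the other things on the bench where they are.

Things in the scene. Friction and masses are not known exactly. Their poses are not given: they have to be found in the camera images.
- fixture: linear slide fixture, fixed to the bench: base plate x -155 to 60, y -185 to 210 mm, 12 mm thick, origin on the bench on the rail's centre line. The carriage travels towards the fixture's +y. A white hood (115 mm wide, y 45 to 200, top 137 mm, clear top plate) covers the rail's +y end. The screw axis lies at x -115, y -100 mm on a grey bracket 72 mm high.
- screw_axis (a point): on the vertical axis shared by lock screw, handle and lever, 95 mm above the bench. Turned anticlockwise (from above) the screw lifts a pin out of the carriage's ear. Its start is hidden: 0.6 to 1.9 rad of loosening frees the carriage; after 1.4 to 2.4 rad the screw is against a solid stop and the handle, while driving, goes no further.
- ratchet (a joint): handle angle (rad) about the screw axis, -0.6 to 0.6 (solid stops), grows anticlockwise from above; at 0 the handle points along yaw -1.85 rad in the fixture's frame. Ratchet steps of 0.26 rad (that much slack before it drives). At the grip a free swing takes 1 to 3 N, loosening 4 to 6 N; more than 12 N means a stop. Stays where it is left.
- handle_grip (a point): middle of the ratchet's round grip, 125 mm from the screw axis: a horizontal steel bar, 22 mm diameter from 85 to 170 mm from the axis (15 mm nearer in), centre line 95 mm above the bench. The point's x axis points outward along the handle.
- lever (a joint): angle (rad) of the direction lever relative to the handle, about the screw axis, grows anticlockwise from above. 0 = as found: drives clockwise (tightens), clicks freely anticlockwise. 0.84 = fully over: drives anticlockwise (loosens), clicks freely clockwise. Takes 2 N at the tab, less than moves the handle; stays where left; throw it fully over, to its stop.
- lever_tab (a point): centre of the lever's upright steel tab, 12 mm (radial) x 8 mm x 22 mm tall, 106.5 to 128.5 mm above the bench, 36 mm from the screw axis on the side opposite the handle; its 5 mm thick arm and the ratchet's head (48 mm diameter, top 106 mm) lie below. The point's x axis points to the screw axis: 0.42 rad clockwise of the handle's direction at joint 0, 0.42 anticlockwise at 0.84.
- carriage (a joint): travel (m) of the bronze carriage along the fixture's +y: 0 = start, 0.14 = end of the slide (rubber buffer). Locked, it has only about 1 mm of play; free, it slides with about 3 to 5 N and stays where it is left.
- push_plate (a point): centre of the carriage's upright push plate, 44 mm (fixture x) x 10 mm (y) x 66 mm tall, 44 to 110 mm above the bench, at the carriage's -y end, bed top 45 mm above the bench. Push on its -y face. At the end of the slide it still stands 45 mm outside the hood.
- head_mid (a point): centre of the grey cast cylinder head, 60 x 60 mm, 57 mm tall with its round boss, 0.6 kg, standing loose in a nest of 14 mm high rims on the carriage bed, its centre 145 mm ahead (+y) of the push plate's centre.
- flap (a joint): angle (rad) of the black dust flap (98 mm wide, 68 mm long) hung 128 mm above the bench across the hood's entrance: 0 = hanging closed, grows as it is pushed into the hood (to 1.45); lightly sprung. The head opens it with about 1 N; it drops shut behind the head only in the last 10 mm of the carriage's travel.
- plug_tray: bystander: grey tray 90 x 130 x 28 mm with black port plugs; origin at its underside
- plug1: bystander: loose black port plug, 22 mm diameter, 20 mm tall; origin at its underside
- plug2: bystander: loose black port plug, 28 mm diameter, 20 mm tall; origin at its underside
- pliers: bystander: steel retaining ring pliers, 165 mm long, 15 mm high, lying flat; origin at the underside near the pivot
- ptfe_core: bystander: white PTFE roll core, ring of 68 mm diameter, 40 mm tall; origin at its underside
- elbow: bystander: brass pipe elbow, about 40 x 25 x 44 mm; origin at its underside
- oiler: bystander: white plastic oil bottle, 56 mm diameter, 130 mm tall; origin at its underside
There are look-alikes about, which are no part of the job. What is shaped like the part that bears head_mid but blue or orange is not meant.

How it is judged:
On the way, in this order (a step that is already met when the one before it is completed fails the run):
1. the ratchet's direction lever is thrown over to loosen (value of joint lever above 0.65 rad and value of joint carriage below 0.01 m), for 0.2 s.
2. the head on the moving carriage holds the flap open (value of joint flap above 0.5 rad and value of joint carriage above 0.04 m), for 0.1 s.
At the end, for the whole second after the job is handed in: The carriage is within 6 mm of the end of its slide, the cylinder head stands upright (within 0.1 rad) in its nest inside the hood, the flap hangs closed behind it (within 0.15 rad), and the direction lever is still over on the loosen side (above 0.65 rad) (value of joint carriage above 0.134 m and value of joint flap below 0.15 rad and value of joint lever above 0.65 rad and angle between head_mid's own z axis and vertical below 0.1 rad and y of head_mid in the frame of fixture above 0.125 m and z of head_mid in the frame of fixture below 0.085 m and not (z of head_mid in the frame of fixture below 0.065 m)); the robot touches nothing.
It fails at once if the ratchet, its handle or lever is forced (over 60 N) (contact force between any of the fingers, the arm and ratchet above 60 N).
It fails at once if the carriage is forced (over 60 N) (contact force between any of the fingers, the arm and carriage above 60 N).
It fails at once if another thing on the bench is moved by more than 30 mm (distance of any of plug_tray, plug1, plug2, pliers, ptfe_core, elbow, oiler from where it was at the start of the episode above 0.03 m).
It also fails if it takes over 72 s, if anything falls off the work surface, if the arm or the gripper's body presses on something with over 40 N, if the wrist force passes 120 N, or if a joint passes its speed limit or range.

### The arm

A 6-joint arm with a two-finger parallel gripper is mounted at the origin on the work surface. World frame = base frame: x ahead of the robot, y to its left, z up, the work surface at z = 0. Lengths are in m, angles in rad, forces in N, time in s.
With the tool pointing down it reaches from about 0.275 to 0.825 m from the base axis. Payload 4.9 kg.
Tool frame: the origin (TCP) lies midway between the tips of the shut fingers; the grasp point (between the pads) lies 19 mm behind it (grip_point_offset is the distance from the TCP to the grasp point, in m); z points along the fingers, x is the direction in which the jaws open and shut, and the axes are right-handed (so a half turn about z gives the same grasp; the last joint's range is limited). The gripper opens to 85 mm and grips with 20 to 120 N. Pads are 22 mm wide; open, the fingers measure 114 mm over their backs; the gripper's body (76 mm by 85 mm) begins 54 mm behind the grasp point. The pads swing forward as they close: fully open they stand 13 mm farther back than shut.
Start: joints at [1.145, 0.326, -0.193, 1.052, 0, 1.437], TCP at [0.158, 0.527, 0.231] pointing down, gripper open.
Joint ranges: [-2.65, 2.65], [-0.97, 1.79], [-1.3, 1.35], [-1.93, 2.1], [-1.47, 1.37], [-3.14, 3.14]. Speed limits (rad/s): [2.57, 2.57, 3.14, 3.14, 3.14, 3.14].

### API

Orientations are given as a rotation vector (axis times angle).
In Python, from cell import * gives the robot as it stands. Calls block until the motion is done:
- movep(position, orientation): joint-space move of the TCP to a pose.
- move_l(position, velocity=0.15, rot=None, until_force=None): straight line of the TCP; rot=None keeps the orientation; velocity is the mean speed in m/s. With until_force (N) it stops when the force on the tool has changed by that much, and returns True; else False.
- set_joints(angles): joint-space move.
- let_go() and grab(newtons=None): open the fingers fully, or close them until they stop; newtons is the grip in N (None keeps the last).
- sleep(seconds).
- ik(position, orientation): joint angles nearest the present ones, or None.
- get_state(): the state.
- grab_frame(name): name is "scene" or "top" or "wrist"; returns a dict with "img" (384x512x3 uint8, red, green, blue), "fx", "fy", "cx", "cy" (pixels), "cam_to_world" (4x4, takes a point from camera to world coordinates); the wrist camera has in their place "T_tool_cam" (4x4, takes a point from camera to tool coordinates, whose origin is the TCP and whose axes are the tool frame's). Camera axes: x right, y down, z forward; pixel columns grow to the right and rows downward; lengths in m; the calibration is good to about 2 mm. A picture is of the moment at which its call begins: read the wrist's pose just before it. There is no depth.
A pose or a line that the arm cannot do raises MotionError and nothing moves.
- sign_off(): hands the job in, once; it reports no verdict.
Trained networks look in the newest picture that a camera, given by its name, has taken for a name from the list of things; names that differ only in an ending like _2 or _b are one class to them, and where a whole thing is asked for, a point or a joint stands for the part that bears it (a point fixed in the world has none). Each returns a list of dicts, best first, with "score" (0 to 1); they miss things now and then, are a little off and sometimes report something else, mostly with a low value. They report only what shows in the picture. A call takes as long as a camera call. They do not tell look-alikes from the thing itself.
- spot_in(camera, name): "centre" ([column, row] in pixels, amid what is visible of it).
- silhouettes(camera, name): "mask" (384x512 bool, what is visible of it) and "centre" ([column, row] in pixels, amid what is visible of it).
- tip_of(camera, name): "centre" ([column, row] in pixels: a listed point, or the origin of a listed thing).
The state is a dict: "clock": time; "q": joint angles; "joint_velocities": joint speeds; "tau": joint torques, N m; "position": TCP position; "eef_rot": TCP orientation; "contact_force": force on the tool from outside, world axes, zero at the start; "wrist_torque": the same for the moment, N m; "finger_gap": opening from 0.0 (shut) to 1.0 (fully open).
Only numpy, scipy, OpenCV 4.12 (cv2) and the standard library are available. Lean on these libraries where they do the work, as an engineer would, in place of code of your own. Each camera call takes 0.05 s, during which the arm holds its last target.

## Working session

There is one attempt and no reset: what is moved stays moved. The work goes in short steps, each a Python script; the robot and the scene stay as the last script left them, time stands still between calls to the robot, and variables do not carry over. Pictures are saved under pics/ and viewed, and the job is handed in when it is done.

```bash
mkdir -p pics; ls; python3 - <<'E'
from cell import *
import cv2
s=get_state(); print(s['clock'],s['position'],s['eef_rot'],s['contact_force'],s['finger_gap'])
for n in ("scene","top"):
    f=grab_frame(n); cv2.imwrite(f"pics/{n}0.png",f["img"][:,:,::-1]); print(n,f["fx"],f["cx"],f["cam_to_world"])
    for k in ("screw_axis","handle_grip","lever_tab","push_plate","head_mid","fixture"):
        print(k,[(d['centre'],round(d['score'],2)) for d in tip_of(n,k)][:4])
print(get_state()['clock'])
E
```

```text
pics
0.0 [0.15796691 0.52622302 0.23049489] [ 2.52012228e+00  1.87437232e+00 -2.37433183e-03] [-0.34122073 -0.36284937  0.86498967] 1.001995057867357
scene 367.886607352822 260.46067246853306 [[-0.55696318  0.69300516 -0.45775088  1.07190307]
 [ 0.83050314  0.45972361 -0.3145135   0.33032827]
 [-0.00752059 -0.55533598 -0.83159208  0.95113352]
 [ 0.          0.          0.          1.        ]]
screw_axis [([267.6, 168.2], 0.81)]
handle_grip [([252.4, 137.4], 0.94)]
lever_tab [([267.0, 171.2], 0.48), ([271.9, 216.3], 0.26)]
push_plate [([232.5, 192.3], 0.55)]
head_mid [([181.6, 224.6], 0.96), ([192.7, 187.8], 0.77), ([275.8, 218.5], 0.63)]
fixture [([274.0, 225.1], 0.81)]
top 371.3725474746252 256.1556865096391 [[-0.01812853 -0.99429262  0.10513579  0.49238106]
 [-0.99951331  0.02069215  0.02334458 -0.01069027]
 [-0.02538682 -0.10466142 -0.99418383  1.23928696]
 [ 0.          0.          0.          1.        ]]
screw_axis [([270.2, 220.9], 0.94)]
handle_grip [([304.2, 242.9], 0.7), ([191.6, 249.4], 0.57)]
lever_tab [([263.9, 209.4], 0.63)]
push_plate [([286.1, 183.7], 0.86)]
head_mid [([236.0, 182.9], 0.86), ([306.7, 138.6], 0.65), ([321.1, 172.8], 0.62)]
fixture [([236.5, 188.2], 0.77)]
0.7
```

View pics/scene0.png

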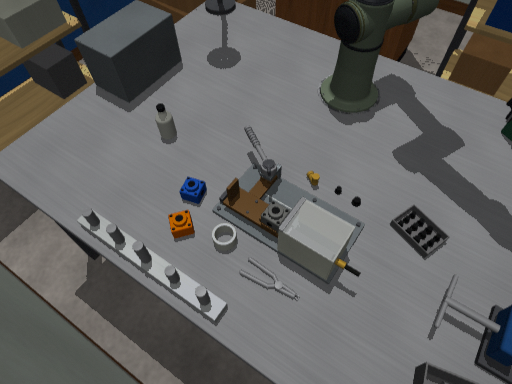

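View pics/top0.png

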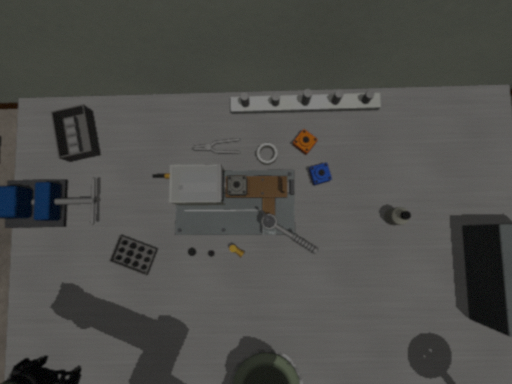

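```bash
cat > h.py <<'E'
from cell import *
import numpy as np, cv2
from scipy.spatial.transform import Rotation as R
from scipy.optimize import least_squares
def proj(P,K,T):
    p=np.linalg.inv(T)@np.append(P,1); return np.array([K[0]*p[0]/p[2]+K[2],K[1]*p[1]/p[2]+K[3]])
def K(f): return (f["fx"],f["fy"],f["cx"],f["cy"])
def ray(px,z,K,T):
    d=T[:3,:3]@np.array([(px[0]-K[2])/K[0],(px[1]-K[3])/K[1],1]); o=T[:3,3]
    return o+d*(z-o[2])/d[2]
def wristT():
    s=get_state(); T=np.eye(4); T[:3,:3]=R.from_rotvec(s['eef_rot']).as_matrix(); T[:3,3]=s['position']; return T
def frame(n,save=None):
    T=wristT() if n=="wrist" else None
    f=grab_frame(n)
    T=T@f["T_tool_cam"] if n=="wrist" else f["cam_to_world"]
    if save: cv2.imwrite(f"pics/{save}.png",f["img"][:,:,::-1])
    return K(f),T,f["img"]
E
python3 - <<'E'
from h import *
# model points: params x,y,yaw,handle
def pts(p):
    x,y,a,h=p[:4]; c,s=np.cos(a),np.sin(a)
    W=lambda u,v,z:np.array([x+c*u-s*v,y+s*u+c*v,z])
    hd=-1.85+h
    return dict(screw_axis=W(-.115,-.1,.095),handle_grip=W(-.115+.125*np.cos(hd),-.1+.125*np.sin(hd),.095),
      fixture=W(0,0,0),push_plate=W(0,p[4],.077),head_mid=W(0,p[4]+.145,.0745),
      lever_tab=W(-.115-.036*np.cos(hd-.42),-.1-.036*np.sin(hd-.42),.1175))
obs=[]
for n in ("scene","top"):
    k,T,_=frame(n)
    for m in ("screw_axis","handle_grip","lever_tab","push_plate","fixture","head_mid"):
        r=tip_of(n,m)
        if not r: continue
        if m=="head_mid":
            r=[min(r,key=lambda d:np.hypot(*(np.array(d['centre'])-((275,213) if n=="scene" else (236,183)))))]
        if m=="lever_tab" and n=="scene":pass
        obs.append((n,m,np.array(r[0]['centre']),k,T))
def res(p):
    P=pts(p); return np.concatenate([proj(P[m],k,T)-c for n,m,c,k,T in obs])
s=least_squares(res,[.45,0.05,0,-.2,-.12],loss="soft_l1")
print(s.x)
for (n,m,c,k,T),r in zip(obs,res(s.x).reshape(-1,2)): print(n,m,c,r.round(1))
E
```

```text
[ 0.63999445  0.07730117 -0.01713196 -0.25899598 -0.14112084]
scene screw_axis [266.2 165.4] [1.3 0.7]
scene handle_grip [250.4 137.4] [ 0.  -0.6]
scene lever_tab [270.  172.9] [-2.3 -1.4]
scene push_plate [232.9 191.9] [-0.1 -2. ]
scene fixture [276.1 228.8] [-2.7 -1.3]
scene head_mid [275.2 216.5] [-0. -1.]
top screw_axis [270.2 221.2] [-1.5 -0.6]
top handle_grip [305.7 248.6] [-1.7 -7. ]
top lever_tab [261.2 208.3] [0.7 2.3]
top push_plate [394.1 215.7] [-112.6  -31.6]
top fixture [239.4 189.7] [-0.8 -2.6]
top head_mid [235.6 182.9] [0.  1.5]
```

View pose.

```bash
cat >> h.py <<'E'
def down(a): return np.pi*np.array([np.cos(a/2),np.sin(a/2),0])
E
python3 - <<'E'
from h import *
grab(30)
movep([.50,-.03,.30],down(.6))
k,T,_=frame("wrist","w1")
for m in ("screw_axis","handle_grip","lever_tab","push_plate"):
    z={"screw_axis":.095,"handle_grip":.095,"lever_tab":.1175,"push_plate":.077}[m]
    print(m,[(d['centre'],round(d['score'],2),ray(d['centre'],z,k,T)[:2].round(4)) for d in tip_of("wrist",m)][:3])
s=get_state();print(s['clock'],s['position'],T[:3,3],s['contact_force'])
E
```

```text
screw_axis [([276.0, 167.9], 0.74, array([ 0.5173, -0.018 ]))]
handle_grip [([138.8, 356.3], 0.36, array([ 0.5155, -0.3239]))]
lever_tab [([313.6, 179.7], 0.94, array([ 0.5518, -0.0029]))]
push_plate [([333.7, 250.9], 0.72, array([ 0.6389, -0.0654]))]
4.7583 [ 0.50002399 -0.02951979  0.29995467] [0.45531172 0.03636788 0.44318446] [-0.05298186 -0.64712322 -0.20639139]
```

View pics/w1.png

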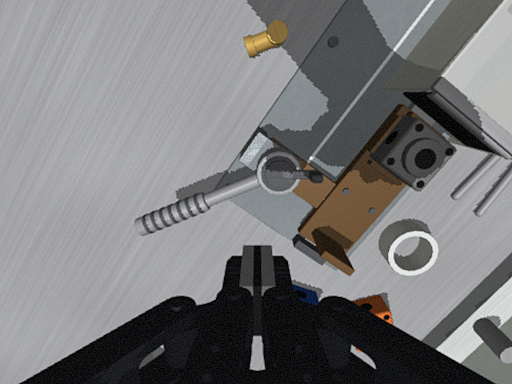

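```bash
python3 - <<'E'
from h import *
f=grab_frame("wrist");k=K(f);T=wristT()@f["T_tool_cam"]
for n,px,z in (("head top",(279,172),.106),("tab top",(316.5,177.5),.1285),("tab lens",(316.5,178),.1175),("hend",(138,227),.095),("hmid",(205,203),.095),("ppl",(327,252),.11),("headctr",(425,158),.102)):
    print(n,ray(px,z,k,T).round(4))
E
```

```text
head top [ 0.5204 -0.0185  0.106 ]
tab top [0.5495 0.0014 0.1285]
tab lens [ 5.531e-01 -2.000e-04  1.175e-01]
hend [ 0.4278 -0.1629  0.095 ]
hmid [ 0.4754 -0.0953  0.095 ]
ppl [ 0.617 -0.062  0.11 ]
headctr [0.6377 0.0789 0.102 ]
```

```bash
cat >> h.py <<'E'
C=np.array([.521,-.019])
def rh(a): return np.array([np.cos(a),np.sin(a)])
def th(a): return np.array([-np.sin(a),np.cos(a)])
E
python3 - <<'E'
from h import *
p0=.578
P=lambda a,off,z: np.append(C+.036*rh(a)+off*th(a),z)
movep(P(p0,-.030,.16),down(p0))
print(move_l(P(p0,-.030,.113),.12,until_force=8), get_state()['position'])
prev=None
for da in (0,.2,.4,.6,.76,.86,.96):
    r=move_l(P(p0+da,-.015,.113),.05,rot=down(p0+da),until_force=(20 if da<.7 else 9))
    s=get_state(); print(da,r,s['contact_force'].round(1),s['position'].round(4),round(s['clock'],2))
    if r: break
frame("wrist","w2")
E
```

```text
False [ 0.56820817 -0.02469128  0.1144196 ]
0 False [ 0.3  0.8 -0.4] [ 0.5592 -0.0115  0.1133] 6.47
0.2 False [-0.6  0.1  0.2] [ 0.5572 -0.0045  0.113 ] 6.82
0.4 False [-0.2  0.4  1. ] [0.5536 0.0024 0.113 ] 7.17
0.6 False [-0.4 -0.5  0.8] [0.5487 0.0085 0.113 ] 7.52
0.76 False [ 0.3 -0.7  1. ] [0.544  0.0125 0.113 ] 7.83
0.86 False [ 0.5 -0.1 -0.4] [0.5409 0.0146 0.1131] 8.07
0.96 False [ 3.6 -0.5 -0.5] [0.5378 0.0163 0.1132] 8.32
```

View pics/w2.png

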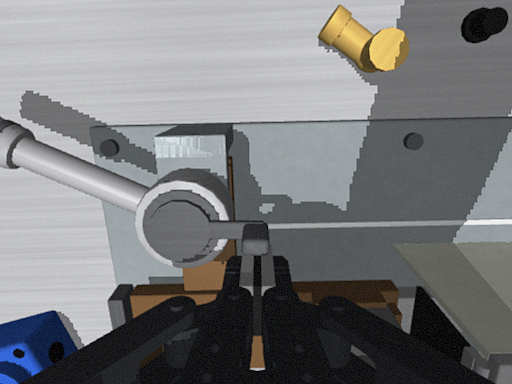

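```bash
python3 - <<'E'
from h import *
p0=.578
P=lambda a,off,z: np.append(C+.036*rh(a)+off*th(a),z)
f0=get_state()['contact_force']
for da in (1.03,1.1,1.17):
    r=move_l(P(p0+da,-.015,.113),.03,rot=down(p0+da),until_force=8)
    s=get_state(); print(da,r,s['contact_force'].round(1),s['position'].round(4),round(s['clock'],2))
    if r or np.linalg.norm(s['contact_force'][:2])>7: break
a=p0+da
move_l(P(a,-.03,.113),.1); move_l(P(a,-.03,.25),.3)
k,T,_=frame("wrist","w3")
for m,z in (("lever_tab",.1175),("screw_axis",.095),("handle_grip",.095)):
    print(m,[(d['centre'],round(d['score'],2),ray(d['centre'],z,k,T)[:2].round(4)) for d in tip_of("wrist",m)][:3])
print(get_state()['clock'])
E
```

```text
1.03 False [ 5.4 -0.6 -1.9] [0.5365 0.0173 0.1133] 8.62
1.1 False [10.3 -0.5 -7.1] [0.5356 0.0181 0.1135] 8.88
lever_tab [([256.6, 160.1], 0.72, array([0.524 , 0.0178]))]
screw_axis [([215.9, 147.8], 0.83, array([ 0.5214, -0.0194]))]
handle_grip [([84.5, 70.5], 0.87, array([ 0.4681, -0.1337]))]
9.9833
```

View pics/w3.png

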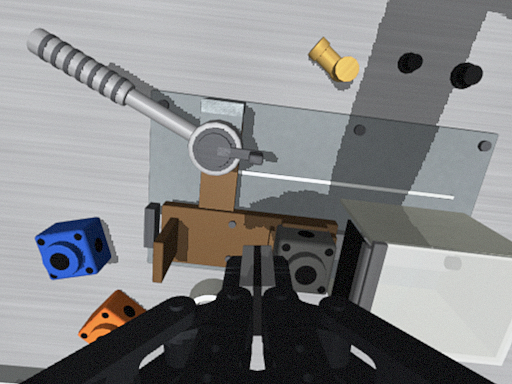

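```bash
python3 - <<'E'
from h import *
k,T,_=frame("top","t2")
for m,z in (("head_mid",.03),("push_plate",.077),("handle_grip",.095)):
    print(m,[(d['centre'],round(d['score'],2),ray(d['centre'],z,k,T)[:2].round(4)) for d in tip_of("top",m)][:4])
f=grab_frame("wrist");k=K(f);T=wristT()@f["T_tool_cam"]
for n,px,z in (("blue corner",(35,243),.0),("blue top corner",(100,218),.04),("hend",(38,41),.095),("hneck",(130,95),.095),("pplate near",(160,281),.044)):
    print(n,ray(px,z,k,T).round(4))
E
```

```text
head_mid [([303.5, 139.7], 0.6, array([ 0.7901, -0.1423])), ([320.1, 171.9], 0.58, array([ 0.6811, -0.1932]))]
push_plate [([285.1, 182.5], 0.48, array([ 0.6424, -0.0751]))]
handle_grip [([306.6, 239.2], 0.56, array([ 0.4646, -0.1349]))]
blue corner [ 0.6875 -0.2544  0.    ]
blue top corner [ 0.6254 -0.1507  0.04  ]
hend [ 0.4496 -0.17    0.095 ]
hneck [ 0.484  -0.0956  0.095 ]
pplate near [ 0.6979 -0.0802  0.044 ]
```

```bash
cat >> h.py <<'E'
RR=.14
def hp(h,o,z=.072): return np.append(C+RR*rh(h)+o*th(h),z)
def hrot(h): return down(h+1.5*np.pi)
def stroke(h0,h1,o,lim,v=.08,st=.15):
    n=max(1,int(np.ceil(abs(h1-h0)/st)))
    for h in np.linspace(h0,h1,n+1)[0 if True else 1:]:
        r=move_l(hp(h,o),v,rot=hrot(h),until_force=lim)
        s=get_state(); f=s['contact_force']
        ha=np.arctan2(*( (s['position'][:2]-C)[::-1])) 
        d=s['position'][:2]-C
        # tangential bar angle estimate
        hb=np.arctan2(d[1],d[0])-np.arcsin(o/np.linalg.norm(d))
        print(f"h {h:.3f} est {hb:.3f} stop {r} Ft {f[:2]@th(h):.1f} Fr {f[:2]@rh(h):.1f} Fz {f[2]:.1f} t {s['clock']:.2f}")
        if r or abs(f[:2]@th(h))>lim: return hb,True
    return hb,False
E
python3 - <<'E'
from h import *
let_go()
h=-2.015
movep(hp(h,0,.15),hrot(h))
print(move_l(hp(h,0),.15,until_force=8), get_state()['contact_force'])
print(stroke(h,-1.32,.031,10))
frame("wrist","w4")
E
```

```text
False [-0.45705791  0.29115734  0.43579041]
h -2.015 est -2.015 stop False Ft -0.1 Fr 0.5 Fz -1.1 t 13.47
h -1.876 est -1.883 stop False Ft -1.6 Fr -0.3 Fz -0.4 t 13.88
h -1.737 est -1.740 stop False Ft -0.7 Fr 0.6 Fz 0.3 t 14.28
h -1.598 est -1.600 stop False Ft -0.8 Fr 0.3 Fz -0.1 t 14.68
h -1.459 est -1.460 stop False Ft -1.0 Fr 0.3 Fz -0.6 t 15.07
h -1.320 est -1.321 stop False Ft -1.7 Fr 0.7 Fz -0.2 t 15.47
(np.float64(-1.32104297190938), False)
```

View pics/w4.png

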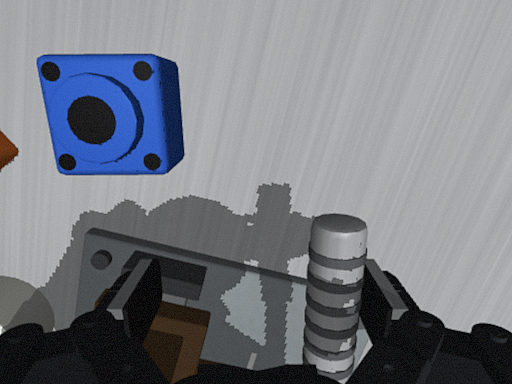

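```bash
python3 - <<'E'
from h import *
print(stroke(-1.32,-2.42,-.031,4.5,v=.12,st=.25))
k,T,_=frame("wrist","w5")
E
```

```text
h -1.320 est -1.314 stop False Ft -0.1 Fr 0.5 Fz 0.2 t 16.19
h -1.540 est -1.533 stop False Ft -0.3 Fr -0.8 Fz -0.0 t 16.60
h -1.760 est -1.602 stop True Ft 0.0 Fr -0.3 Fz 0.8 t 16.81
(np.float64(-1.6021343367317), True)
```

View pics/w5.png

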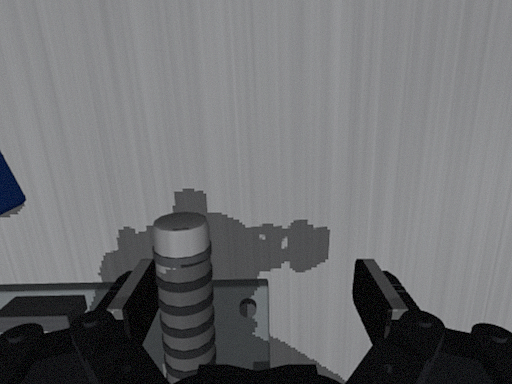

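```bash
python3 - <<'E'
from h import *
s=get_state(); p=s['position'].copy()
move_l([p[0],p[1],.25],.3)
k,T,_=frame("wrist","w6")
for m,z in (("lever_tab",.1175),("screw_axis",.095),("handle_grip",.095)):
    print(m,[(d['centre'],round(d['score'],2),ray(d['centre'],z,k,T)[:2].round(4)) for d in tip_of("wrist",m)][:3])
k,T,img=frame("top"); 
cv2.imwrite("pics/t3.png",cv2.resize(img[170:270,210:340,::-1],None,fx=6,fy=6,interpolation=cv2.INTER_CUBIC))
k,T,img=frame("scene"); 
cv2.imwrite("pics/s3.png",cv2.resize(img[110:210,210:340,::-1],None,fx=6,fy=6,interpolation=cv2.INTER_CUBIC))
E
```

```text
lever_tab [([245.2, 349.6], 0.91, array([0.5068, 0.0163]))]
screw_axis [([231.3, 307.1], 0.85, array([ 0.5204, -0.0189]))]
handle_grip [([232.3, 192.2], 0.74, array([ 0.5113, -0.1455]))]
```

View pics/t3.png

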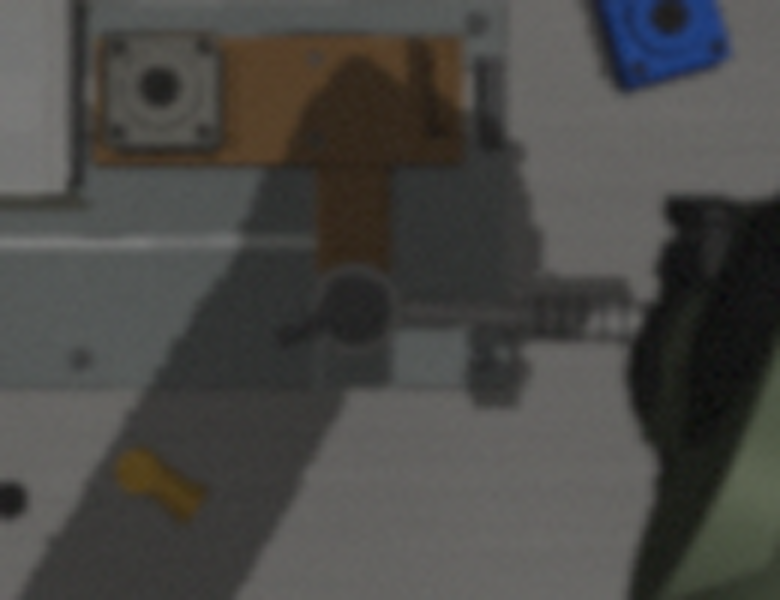

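View pics/w6.png

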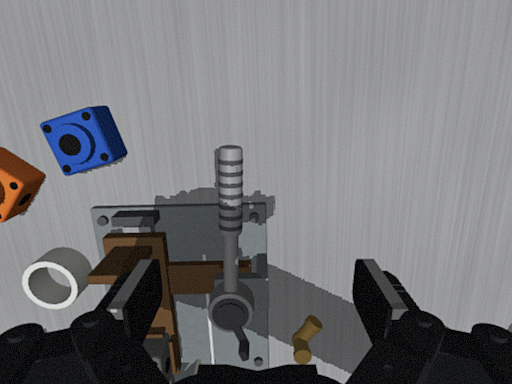

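View pics/s3.png

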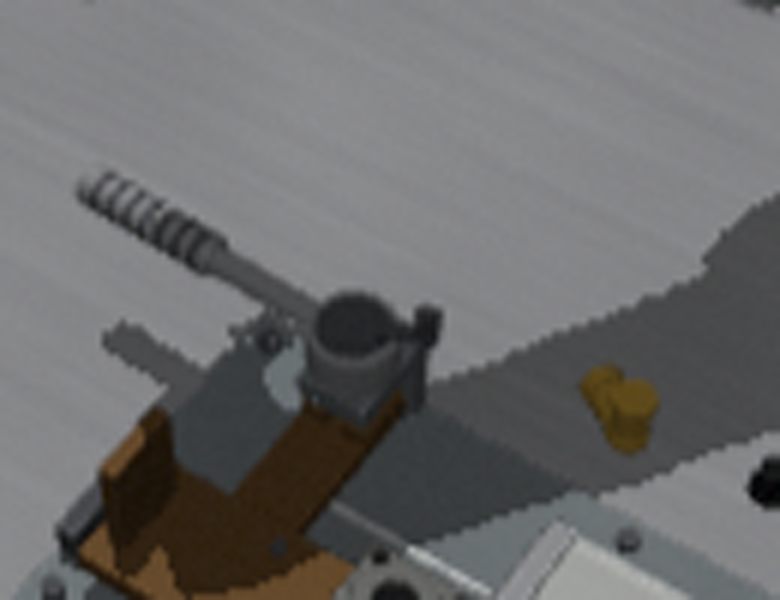

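```bash
python3 - <<'E'
from h import *
p=get_state()['position'].copy()
move_l([p[0],p[1],.072],.3,until_force=8)
print(stroke(-1.64,-2.42,-.031,9,v=.12,st=.2))
h=-2.42
print('drive'); print(stroke(h,-1.32,.031,10,v=.12,st=.2))
E
```

```text
h -1.640 est -1.632 stop False Ft 0.1 Fr 0.6 Fz -0.2 t 18.89
h -1.835 est -1.830 stop False Ft -0.1 Fr 0.0 Fz 0.2 t 19.27
h -2.030 est -2.023 stop False Ft 0.0 Fr -0.1 Fz 0.3 t 19.66
h -2.225 est -2.217 stop False Ft 0.7 Fr -0.9 Fz 0.5 t 20.04
h -2.420 est -2.412 stop False Ft 0.3 Fr 0.1 Fz 0.7 t 20.43
(np.float64(-2.4120517760240827), False)
drive
h -2.420 est -2.424 stop False Ft 0.8 Fr -1.0 Fz 0.7 t 21.09
h -2.237 est -2.246 stop False Ft -1.6 Fr -1.0 Fz 1.2 t 21.46
h -2.053 est -2.062 stop False Ft -0.9 Fr 1.1 Fz 1.2 t 21.82
h -1.870 est -1.876 stop False Ft 0.7 Fr -0.5 Fz 0.3 t 22.19
h -1.687 est -1.692 stop False Ft -0.1 Fr 0.3 Fz 0.1 t 22.56
h -1.503 est -1.507 stop False Ft -0.3 Fr 0.4 Fz -0.1 t 22.93
h -1.320 est -1.323 stop False Ft -0.4 Fr -0.4 Fz 0.8 t 23.29
(np.float64(-1.3234848498463125), False)
```

```bash
python3 - <<'E'
from h import *
print(stroke(-1.32,-2.42,-.031,9,v=.15,st=.28))
print('drive'); print(stroke(-2.42,-1.32,.031,9,v=.1,st=.2))
k,T,_=frame("wrist","w7")
E
```

```text
h -1.320 est -1.316 stop False Ft 0.4 Fr 0.3 Fz 0.8 t 23.86
h -1.595 est -1.586 stop False Ft 1.0 Fr 0.2 Fz 1.0 t 24.28
h -1.870 est -1.860 stop False Ft 0.4 Fr 0.3 Fz 0.3 t 24.71
h -2.145 est -2.135 stop False Ft 0.4 Fr -0.4 Fz -0.2 t 25.13
h -2.420 est -2.410 stop False Ft 0.7 Fr -0.8 Fz 0.7 t 25.56
(np.float64(-2.4096507011252504), False)
drive
h -2.420 est -2.424 stop False Ft 1.0 Fr 0.2 Fz 0.1 t 26.32
h -2.237 est -2.246 stop False Ft -1.9 Fr 0.3 Fz 0.5 t 26.74
h -2.053 est -2.060 stop False Ft -0.7 Fr 0.2 Fz -0.1 t 27.16
h -1.870 est -1.874 stop False Ft -0.6 Fr 0.7 Fz -0.1 t 27.57
h -1.687 est -1.690 stop False Ft -1.5 Fr 0.1 Fz -0.0 t 27.99
h -1.503 est -1.512 stop False Ft -4.5 Fr 1.1 Fz 1.6 t 28.41
h -1.320 est -1.319 stop False Ft -1.0 Fr 0.3 Fz 0.3 t 28.82
(np.float64(-1.3186321759855537), False)
```

View pics/w7.png

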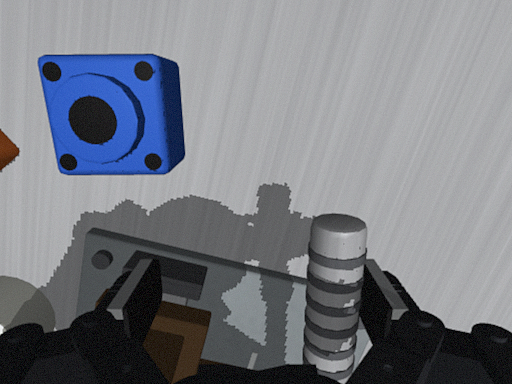

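```bash
python3 - <<'E'
from h import *
p=get_state()['position'].copy()
# back off handle a little then lift
move_l(hp(-1.32,.02),.1); q=get_state()['position']
move_l([q[0],q[1],.2],.3)
grab(30)
movep([.639,-.115,.16],down(np.pi))
print(move_l([.639,-.115,.078],.2,until_force=8))
for y in (-.085,-.065):
    r=move_l([.639,y,.078],.04,until_force=10)
    s=get_state();print(y,r,s['position'].round(4),s['contact_force'].round(1),round(s['clock'],2))
    if r: break
frame("wrist","w8")
E
```

```text
False
-0.085 False [ 0.639  -0.0851  0.0779] [-1.1 -0.5  0.5] 32.36
-0.065 False [ 0.6387 -0.0641  0.078 ] [-0.6 -0.2  0.3] 33.01
```

View pics/w8.png

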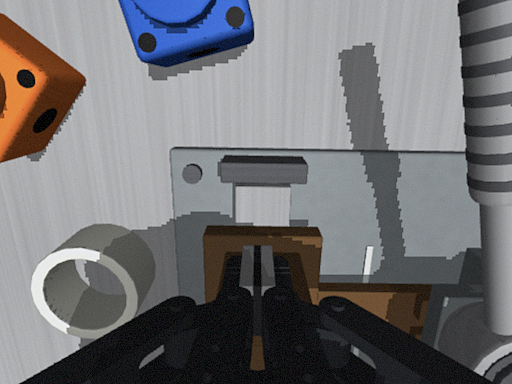

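```bash
python3 - <<'E'
from h import *
for y,v,l in ((.0,.06,14),(.035,.06,14),(.05,.04,14),(.075,.02,9)):
    r=move_l([.640,y,.078],v,until_force=l)
    s=get_state();print(y,r,s['position'].round(4),s['contact_force'].round(1),round(s['clock'],2))
    if r: break
frame("wrist","w9"); k,T,img=frame("top")
cv2.imwrite("pics/t9.png",cv2.resize(img[130:270,150:340,::-1],None,fx=4,fy=4,interpolation=cv2.INTER_CUBIC))
E
```

```text
0.0 False [6.402e-01 5.000e-04 7.810e-02] [-0.  -0.4 -0.2] 34.29
0.035 False [0.6395 0.0358 0.0779] [ 0.6 -1.   0.4] 35.02
0.05 False [0.64   0.0508 0.078 ] [-0.1  0.6  0.3] 35.55
0.075 True [0.6399 0.0571 0.0777] [-0.2 -1.   0.4] 36.17
```

View pics/t9.png

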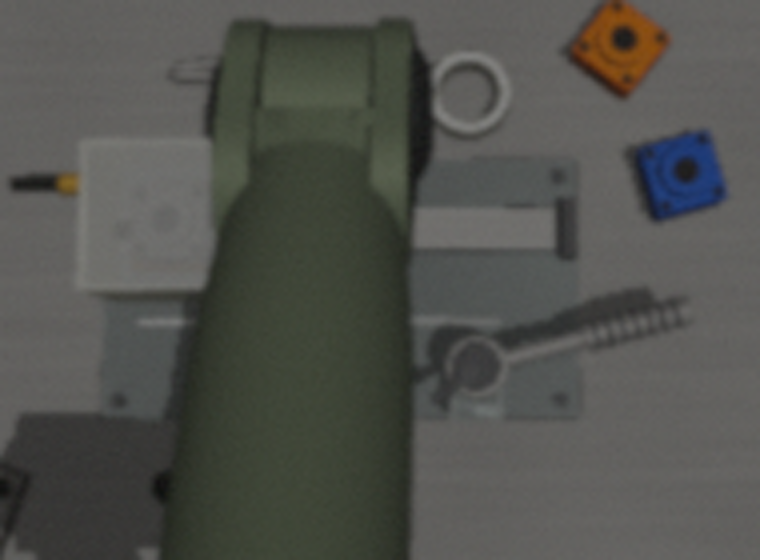

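View pics/w9.png

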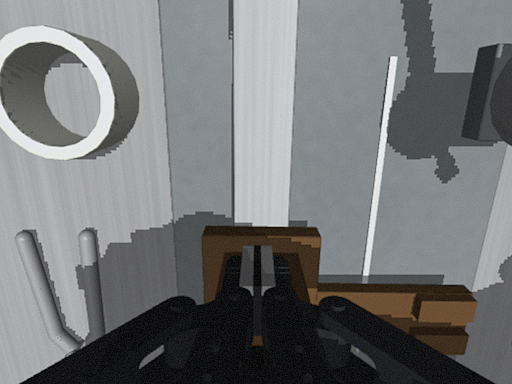

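```bash
python3 - <<'E'
from h import *
for l in (12,16,20):
    y0=get_state()['position'][1]
    r=move_l([.640,.08,.078],.02,until_force=l)
    s=get_state();print(l,r,s['position'].round(4),s['contact_force'].round(1),round(s['clock'],2))
    if r and s['position'][1]-y0<.001: break
# back off and up
move_l([.640,.02,.078],.15); move_l([.640,-.03,.2],.3)
set_joints([1.145, 0.326, -0.193, 1.052, 0, 1.437])
k,T,img=frame("top","t10")
for m in ("push_plate","head_mid","lever_tab","screw_axis","handle_grip"):
    z={"push_plate":.077,"head_mid":.0745,"lever_tab":.1175}.get(m,.095)
    print(m,[(d['centre'],round(d['score'],2),ray(d['centre'],z,k,T)[:2].round(4)) for d in tip_of("top",m)][:4])
cv2.imwrite("pics/t11.png",cv2.resize(img[130:270,150:340,::-1],None,fx=4,fy=4,interpolation=cv2.INTER_CUBIC))
k,T,img=frame("scene")
cv2.imwrite("pics/s11.png",cv2.resize(img[120:300,200:380,::-1],None,fx=3.3,fy=3.3,interpolation=cv2.INTER_CUBIC))
print(get_state()['clock'])
E
```

```text
12 True [0.6389 0.0569 0.0768] [ 1.7 -1.   1. ] 36.73
push_plate [([240.0, 184.9], 0.56, array([0.6378, 0.0672]))]
head_mid [([305.8, 139.5], 0.9, array([ 0.7796, -0.1448])), ([320.0, 173.1], 0.59, array([ 0.6703, -0.186 ]))]
lever_tab [([259.3, 225.7], 0.66, array([0.5079, 0.0081]))]
screw_axis []
handle_grip []
40.7333
```

View pics/t11.png

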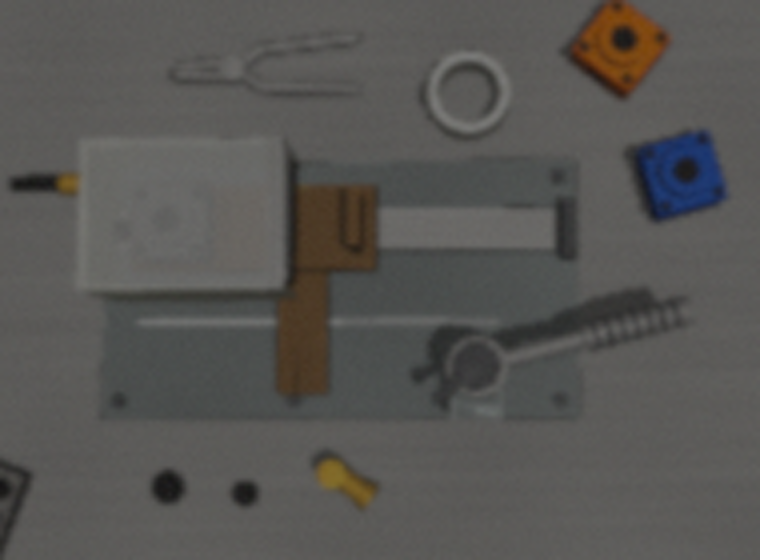

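View pics/s11.png

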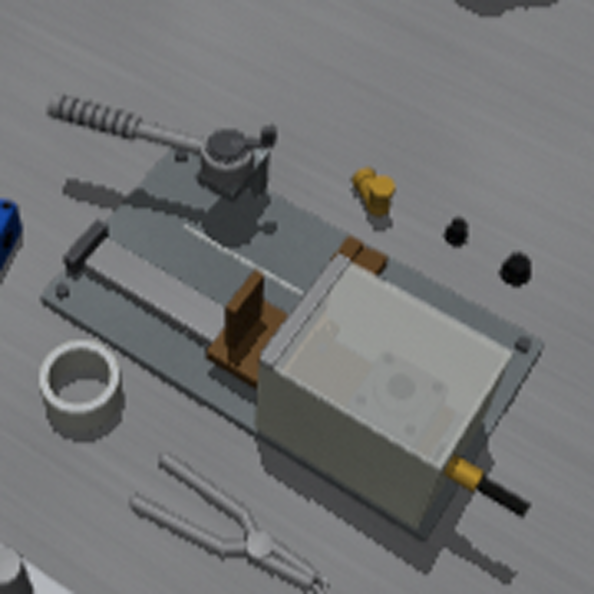

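```bash
python3 - <<'E'
from h import *
k,T,img1=frame("top")
a=cv2.imread("pics/top0.png").astype(float); b=img1[:,:,::-1].astype(float)
def prof(im,r0,r1,c0,c1):
    s=im[r0:r1,c0:c1]; p=(s[:,:,2]-s[:,:,0]).mean(0); return p
for nm,r0,r1,z in (("ear",202,210,.04),("bed",179,194,.045)):
    pa=prof(a,r0,r1,200,310); pb=prof(b,r0,r1,200,310)
    def edge(p): # rightmost half-crossing
        h=p.max()/2; i=max(j for j in range(len(p)-1) if p[j]>=h and p[j+1]<h)
        return 200+i+(p[i]-h)/(p[i]-p[i+1])
    ea,eb=edge(pa),edge(pb); r=(r0+r1)/2
    A,B=ray((ea,r),z,k,T),ray((eb,r),z,k,T); print(nm,ea,eb,A[:2],B[:2],np.hypot(*(A-B)[:2]))
cv2.imwrite("pics/t12.png",cv2.resize(img1[150:220,160:260,::-1],None,fx=7,fy=7,interpolation=cv2.INTER_CUBIC))
E
```

```text
ear 274.36524822695037 231.27272727272728 [ 0.57142654 -0.0405278 ] [0.57419178 0.09896198] 0.13951719563876036
bed 286.7 243.39473684210526 [ 0.63341883 -0.08170104] [0.63638516 0.05842653] 0.14015896436373518
```

View pics/t12.png

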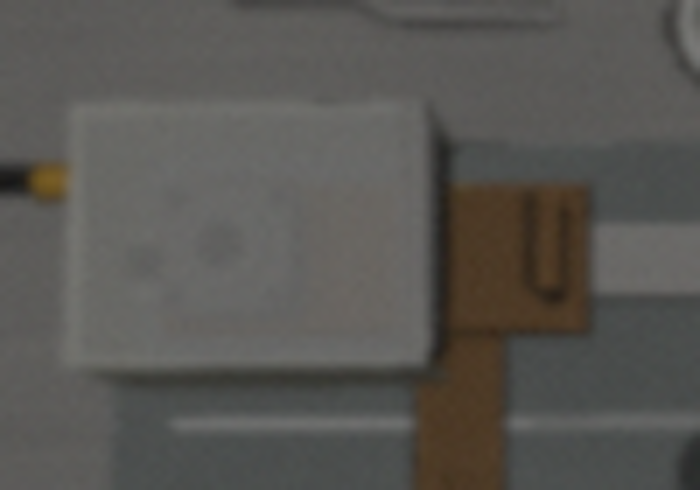

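```bash
python3 - <<'E'
from h import *
for n,o,sc in (("top",(150,130),4),("scene",(200,120),3.3)):
    k,T,img=frame(n)
    for l in (0,.3,.65,.84):
        d=-1.32+np.pi-.42+l
        px=proj(np.append(C+.036*rh(d),.12),k,T); print(n,l,px.round(1),((px-o)*sc).round(0))
    px=proj(np.append(C+.17*rh(-1.32),.095),k,T); print("hend",((px-o)*sc).round(0),"axis",((proj(np.append(C,.106),k,T)-o)*sc).round(0))
    for m in ("lever_tab",): print([(d['centre'],d['score']) for d in tip_of(n,m)])
    c=(256,225) if n=="top" else (270,162)
    cv2.imwrite(f"pics/z_{n}.png",cv2.resize(img[c[1]-22:c[1]+22,c[0]-30:c[0]+30,::-1],None,fx=10,fy=10,interpolation=cv2.INTER_CUBIC))
E
```

```text
top 0 [256.4 219.3] [425. 357.]
top 0.3 [256.4 222.9] [425. 372.]
top 0.65 [257.7 226.9] [431. 388.]
top 0.84 [259.  228.8] [436. 395.]
hend [686. 306.] axis [473. 365.]
[([260.8, 229.8], 0.59)]
scene 0 [277.8 167.4] [257. 157.]
scene 0.3 [279.9 164.9] [264. 148.]
scene 0.65 [281.  161.6] [267. 137.]
scene 0.84 [281.  159.7] [267. 131.]
hend [ 49. 103.] axis [226. 144.]
[([282.0, 161.3], 0.65)]
```

View pics/z_top.png

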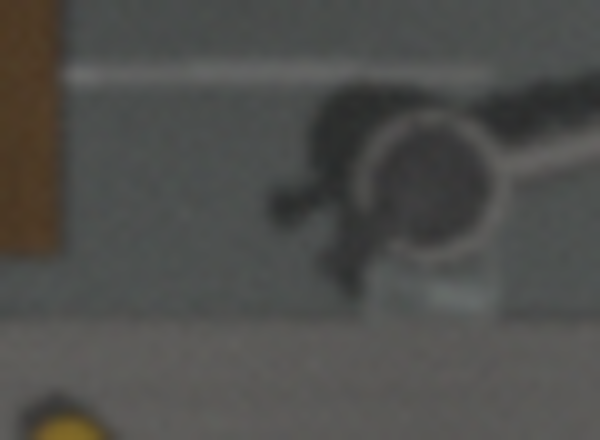

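View pics/z_scene.png

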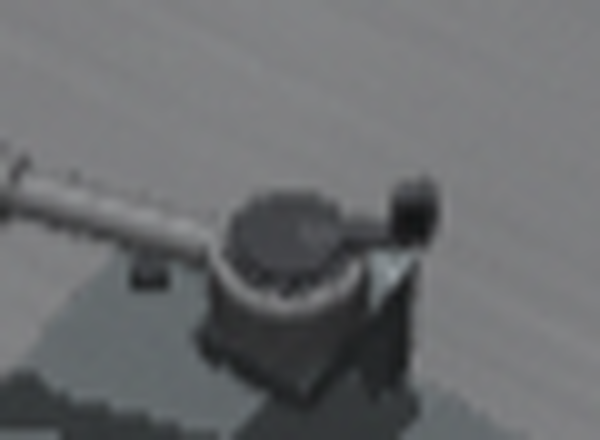

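```bash
python3 - <<'E'
from cell import *
print(get_state()['clock'], sign_off())
E
```

```text
the job is handed in; nothing more can be done
40.9833 None
```

I handed the job in at 41 s. My last checks fit the carriage at the end of its slide, the head in the hood, the flap shut and the lever over to loosen.

- **Lever:** I pushed it over to its stop with the shut fingers. After the last handle stroke the top and scene pictures both match about 0.84 rad.
- **Screw:** I worked the handle with three loosening strokes, with the open fingers either side of the bar. I never felt the screw's end stop, and the force readings between steps were mostly below the 4 to 6 N expected for loosening. So the strokes alone did not show that the carriage was free; a gentle test push, limited to 10 N, did.
- **Carriage:** I pushed it along slowly until it met the buffer at about 9 to 12 N. Measured in the top camera it travelled 139.5 to 140.2 mm.
- **Head and flap:** the head shows through the clear hood top in its place. No raised flap is visible inside, but I could not see the flap itself directly.
- **Rest of the bench:** the bystanders I could see look unmoved in the last pictures; I did not measure them. The arm was back at its start pose and touching nothing.

One reading went wrong: on the first return stroke a force spike above 4.5 N stopped the arm early. I checked that the lever was still fully over, then carried on with a higher limit.

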